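Open the filler jar, bring it round to the work and steady the wheel

TASK

The worker at the bench is about to take filler out of the wide jar on the banding wheel. Loosen its cap by twisting it anticlockwise until it stops, leaving it sitting on the jar, and turn the wheel gently until the wide jar stands at the side that faces the inlaid panel lying by the wheel. Finish while holding: keep the bar handle in the middle of the wheel gripped between the fingers so that the wheel stays still, with the wide jar left clear, and do not disturb the panel or the glue bottle, sanding block and brush lying about.

Things in the scene. Friction and masses are not known exactly. Their poses are not given: they have to be found in the camera images.
- wheel_axis (a point): point on the axis of the banding wheel, at the height of its round metal plate, 53 mm above the bench. The wheel's foot is fixed, only its top turns. This frame does not turn with the top: its -x axis points from the wheel axis towards the inlaid panel to within 2 degrees, z is up
- pot_tray: round plywood tray screwed on the wheel's plate, 192 mm across, top 65 mm above the bench; origin on the wheel axis at bench height. Four places 90 degrees apart, 62 mm from the axis: on -x the wide jar, then anticlockwise an open small pot (36 mm across, top 101 mm above the bench), a slim jar (40 mm across, tall as the wide one) and a small lidded pot (38 mm across, top 110 mm). All wedged fast
- banding_wheel_plate (a joint): turn of the wheel's top with tray, jars and handle, rad, growing anticlockwise seen from above, no end stops; 0 or any whole turn (6.283) is the wide jar straight on the -x side of wheel_axis, facing the panel. It runs easily (under 0.1 N m when turned slowly)
- handle_grip (a point): centre of the dark wooden bar handle on a steel post in the middle of the tray, 139 mm above the bench. The bar is 44 mm long, 14 mm thick, 26 mm tall; x along its length, y across its thickness. It turns with the tray; its length always points at the wide jar (on its -x side). Beside it, across its thickness, stand only the small pots (top 110 mm)
- wide_jar_mid (a point): centre of the wide jar, the thickest jar on the wheel: white shouldered body 58 mm across, black ribbed cap 50 mm across, 70 mm tall with the cap; this point is half-way up on its axis, 102 mm above the bench and 62 mm from the wheel axis
- wide_cap_mid (a point): centre of the wide jar's ribbed cap, on the jar's axis, 126 mm above the bench; the cap is 50 mm across and 22 mm tall (115 to 137 mm above the bench); below it is a neck 42 mm across and 8 mm tall, then the shoulder. The cap is turned by pinching it across
- wide_cap (a joint): turn of the wide jar's cap on the jar, rad: 0 is tight, growing as it is twisted anticlockwise seen from above; it stops at 1.31 rad (75 degrees), fully loosened. It is a lug cap that stays on the jar, turns against about 0.12 N m of friction and stays where it is left
- panel_mid (a point): centre of the black lacquered panel with pale inlay lying flat on the bench by the wheel, on its robot side, 100 x 150 x 20 mm (its 150 mm side across the line to the wheel), loose; its middle lies 185 to 200 mm from the wheel axis
- glue: glue bottle standing on the bench, 41 mm across, 132 mm tall, loose; origin under its centre. To be left alone
- block: cork sanding block on the bench, 56 x 86 x 27 mm, loose; origin under its centre. To be left alone
- brush: thin brush lying on the bench, 169 mm long, 9 mm thick, loose; origin under its centre. To be left alone
- wide_jar: the wide jar with its cap; origin under its centre, 67 mm above the bench, x along the handle bar
- cheek_left: the half of the bar handle on its +y side; origin on the wheel axis at bench height
- cheek_right: the half of the bar handle on its -y side; origin on the wheel axis at bench height

How it is judged:
By the outcome, as a careful person would: the job done as asked, in the order asked, and still so for the second after the job is handed in, while the arm keeps its last pose, push and grip.
It also fails if it takes over 54 s, if anything falls off the work surface, if the arm or the gripper's body presses on something with over 40 N, if the wrist force passes 120 N, or if a joint passes its speed limit or range.

ROBOT

A 6-joint arm with a two-finger parallel gripper is mounted at the origin on the work surface; the furniture and walls round the work are solid. World frame = base frame: x ahead of the robot, y to its left, z up, the work surface at z = 0. Lengths are in m, angles in rad, forces in N, time in s.
With the tool pointing down it reaches from about 0.3 to 0.875 m from the base axis. Payload 6.4 kg.
Tool frame: the origin (TCP) lies on the centre line of the jaws, within the pads' length; the fingertips stand 17 mm ahead of it and the grasp point (between the pads) lies 2 mm behind it; z points along the fingers, y is the line along which they close (so a half turn about z gives the same grasp; the last joint's range is limited). The gripper opens to 88 mm and grips with 3 to 60 N. Pads are 18 mm wide; open, the fingers measure 123 mm over their backs; the gripper's body (75 mm by 187 mm) begins 45 mm behind the grasp point.
Start: joints at [1.058, 0.181, 1.607, -0, 1.354, -0.206], TCP at [0.174, 0.548, 0.256] pointing down, gripper open.
Joint ranges: [-2.99, 2.99], [-0.89, 2.07], [0.3, 2.58], [-1.14, 4.28], [0, 2.63], [-3.12, 3.12]. Speed limits (rad/s): [2.57, 2.57, 3.01, 3.14, 3.14, 3.14].

INTERFACE

Orientations are given as a unit quaternion [x, y, z, w].
In Python, from cell import env, camera, camera_model gives the robot as it stands.
- The arm moves only by the tool send_rows, never from a script. Its arguments are lists of equal length, an entry for each row: "slide": the shift along the world's x, y, z in mm, a list of three; "rotation": the turn, a rotation vector about the world's x, y, z in rad, a list of three. In form: {"slide": [[tx, ty, tz], ...], "rotation": [[ax, ay, az], ...]}. A call has 1 to 8 rows; each row shifts and turns the commanded pose from where the row before left it; what a row does not reach is not made up. A row lasts 1/8 s, in which the tool goes at most 62.5 mm and 10.7 degrees, less where a joint would pass 70% of its speed; a pose out of reach is approached as far as the arm can. A call with a gripper value outside its range is refused whole. "gripper" is the closure, from -1 (fully open) to 1 (shut), set as the call begins (left out, the last holds). The fingers move at their own pace and stop on an object; the grip force is fixed at half the most. Time passes only in rows, so rows that do not move let the fingers close. It gives the time, the measured TCP pose, the force, the opening and the grip force at its end, in the units of the state.
- env.sense(): the state, without advancing time (a new reading comes with each control period).
- camera(name): name is "side" or "top"; returns (picture, depth): 420x560x3 uint8, blue, green, red; 420x560 float32, m along the optical axis (not along the pixel's ray), 0 where there is no reading.
- camera_model(name): a dict with "fx", "fy", "cx", "cy" (pixels), "R" (3x3) and "t" (3): a world point X has camera coordinates R X + t. Camera axes: x right, y down, z forward; pixel columns grow to the right and rows downward; lengths in m; the calibration is good to about 2 mm. A picture is of the moment at which its call begins. camera_model takes no time and is no camera call.
- env.hand_in(): hands the job in; it is judged then, once.
The state is a dict: "time_s": time; "joint_pos": joint angles; "qd": joint speeds; "joint_efforts": joint torques, N m; "tool_pos": TCP position; "orientation": TCP orientation; "wrist_force": force on the tool from outside, world axes, zero at the start; "wrist_torque": the same for the moment, N m; "finger_gap": finger opening in m; "finger_force": force on a finger pad.
Only numpy, scipy, OpenCV 4.12 (cv2) and the standard library are available. Lean on these libraries where they do the work, as an engineer would, in place of code of your own. Each camera call takes 0.05 s, during which the arm holds its last target. There are 200 camera calls.

## Working session

There is one attempt and no reset: what is moved stays moved. The work goes in short steps, Python scripts to look and compute and a tool call to move; the robot and the scene stay as the last step left them, time stands still between calls to the robot, and variables do not carry over. Pictures are saved under pics/ and viewed, at most 10 in all, crops included, and the job is handed in when it is done.

Besides the shell and the picture viewer there is one more tool, called after "Call:" in YAML: its name, and indented under it one key for each argument. send_rows: Moves the arm, as the interface text tells. Its arguments: {"type":"object","properties":{"slide":{"type":"array"},"rotation":{"type":"array"},"gripper":{"type":"number"}},"required":["slide","rotation"]}

```bash
ls; mkdir -p pics
python3 - <<'E'
from cell import env,camera,camera_model
import cv2,numpy as np
for n in("top","side"):
    p,d=camera(n); cv2.imwrite(f"pics/{n}0.png",p); np.save(f"pics/{n}0.npy",d)
    m=camera_model(n); print(n,m["fx"],m["cx"],m["cy"],np.round(m["R"],3).tolist(),np.round(m["t"],3), np.round(-np.array(m["R"]).T@m["t"],3))
s=env.sense(); print(s)
E
```

```text
pics
top 435.73246737011004 278.07670016442466 203.21962854085132 [[-0.01, -1.0, -0.005], [-0.996, 0.01, -0.086], [0.086, 0.004, -0.996]] [0.096 0.502 0.906] [0.423 0.088 0.946]
side 435.61918768915217 280.2933471345882 208.15759446234 [[0.918, -0.396, 0.0], [-0.17, -0.396, -0.902], [0.357, 0.829, -0.431]] [-0.414  0.221  0.719] [ 0.161 -0.672  0.509]
{'time_s': 0.1, 'joint_pos': array([ 1.05769177e+00,  1.81483928e-01,  1.60788680e+00, -2.33848640e-05,
        1.35377306e+00, -2.06263695e-01]), 'qd': array([ 0.00019924, -0.00238606, -0.00293073,  0.00226425, -0.00055771,
        0.00177238]), 'joint_efforts': array([ 2.83016079e-04, -4.34820914e+01, -3.42697191e+01,  7.03631784e-02,
        3.40608798e-02, -6.51954224e-05]), 'tool_pos': array([0.17342578, 0.54775853, 0.25490079]), 'orientation': array([ 1.52816734e-01,  9.88254241e-01, -7.29955473e-04, -2.62297420e-04]), 'wrist_force': array([-0.14137347,  0.10232217, -0.22480294]), 'wrist_torque': array([ 0.06197457,  0.02661381, -0.06090634]), 'finger_force': 0.0, 'finger_gap': 0.08803756824161915}
```

View pics/top0.png

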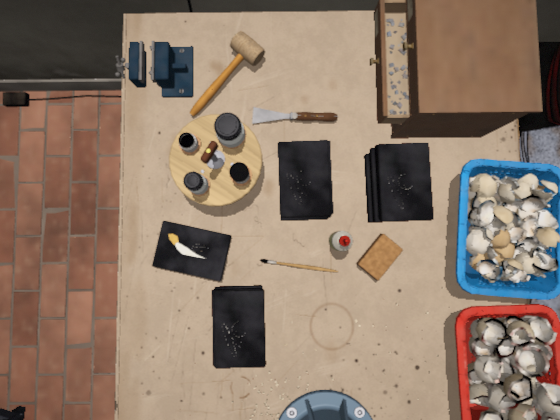

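View pics/side0.png

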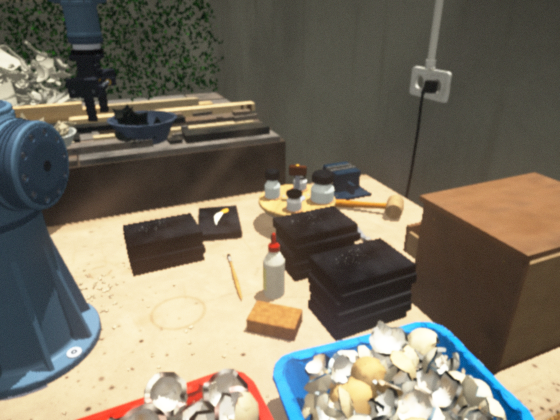

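The top view shows the wheel tray centred near (215,162), with the wide jar's cap near (229,128) and the bar handle near (209,152). The inlaid panel is near (192,251). The glue is at (342,241), the block at (380,257) and the brush at (300,266). Next I'll take a measured crop.

```bash
cat > h.py <<'E'
import numpy as np,cv2
from cell import env,camera,camera_model
def ray(n,u,v,z):
    m=camera_model(n);R=np.array(m["R"]);c=-R.T@np.array(m["t"])
    d=R.T@np.array([(u-m["cx"])/m["fx"],(v-m["cy"])/m["fy"],1.]);return c+d*(z-c[2])/d[2]
def cloud(n,d):
    m=camera_model(n);R=np.array(m["R"]);v,u=np.indices(d.shape)
    P=np.stack([(u-m["cx"])/m["fx"]*d,(v-m["cy"])/m["fy"]*d,d],-1)
    return (P-np.array(m["t"]))@R
def proj(n,X):
    m=camera_model(n);p=np.array(m["R"])@X+np.array(m["t"]);return p[0]/p[2]*m["fx"]+m["cx"],p[1]/p[2]*m["fy"]+m["cy"]
E
python3 - <<'E'
from h import *
p=cv2.imread("pics/top0.png");d=np.load("pics/top0.npy")
W=cloud("top",d)
c=p[90:290,140:340];cv2.imwrite("pics/crop0.png",cv2.resize(c,(600,600),interpolation=cv2.INTER_CUBIC))
hsv=cv2.cvtColor(p,cv2.COLOR_BGR2HSV)
for zlo,zhi in((.060,.071),(.13,.143),(.143,.16),(.095,.115)):
    m=((W[...,2]>zlo)&(W[...,2]<zhi)).astype(np.uint8);m[:, :140]=0;m[:,280:]=0;m[:100]=0;m[220:]=0
    n,l,s,ce=cv2.connectedComponentsWithStats(m)
    for i in range(1,n):
        if s[i,4]>15:
            q=W[l==i]; cc,sz,a=cv2.minAreaRect((q[:,:2]*1000).astype(np.float32)); print(zlo,s[i].tolist(),"mean",q.mean(0).round(4),"rect",np.round(cc,1),np.round(sz,1),round(a,1))
# panel
m=((hsv[...,2]<60)).astype(np.uint8);n,l,s,ce=cv2.connectedComponentsWithStats(m)
i=l[262,180];q=np.argwhere(l==i)[:,::-1].astype(np.float32);r=cv2.minAreaRect(q);print(r)
b=np.array([ray("top",*k,.02) for k in cv2.boxPoints(r)]);print(b.round(4).tolist(),b.mean(0))
E
```

```text
0.06 [170, 114, 93, 93, 4594] mean [0.5821 0.2187 0.0658] rect [589.2 219.4] [191.6 188.9] 70.7
0.13 [214, 112, 27, 28, 560] mean [0.6416 0.1856 0.1369] rect [642.3 186.3] [50.1 51.1] 35.2
0.13 [205, 145, 14, 19, 33] mean [0.5862 0.2139 0.1368] rect [586.4 214.2] [ 4.4 41.9] 53.8
0.13 [183, 172, 20, 19, 272] mean [0.5373 0.2509 0.1363] rect [538.2 251.8] [35.3 33.7] 63.2
0.143 [201, 141, 17, 22, 181] mean [0.5891 0.2181 0.151 ] rect [590.  218.9] [14.6 43.8] 57.2
0.095 [216, 122, 29, 23, 134] mean [0.627  0.1786 0.1005] rect [632.7 180.7] [33.2 56. ] 25.9
0.095 [179, 133, 16, 16, 84] mean [0.6232 0.2707 0.1005] rect [623.1 271.2] [29.6 29.5] 58.1
0.095 [278, 150, 2, 21, 22] mean [0.5828 0.0886 0.097 ] rect [581.8  88.5] [39.9  2. ] 2.3
0.095 [230, 162, 19, 20, 300] mean [0.5579 0.1667 0.1046] rect [557.8 166.2] [35.1 37.7] 89.9
0.095 [190, 175, 17, 18, 71] mean [0.5305 0.2419 0.0999] rect [532.2 244.5] [20.8 38.1] 52.9
((191.44580078125, 250.52468872070312), (70.37322998046875, 46.43108367919922), 12.380758285522461)
[[0.3733, 0.3586, 0.02], [0.4688, 0.3388, 0.02], [0.4354, 0.1924, 0.02], [0.3405, 0.2134, 0.02]] [0.40450165 0.27581522 0.02      ]
```

View pics/crop0.png

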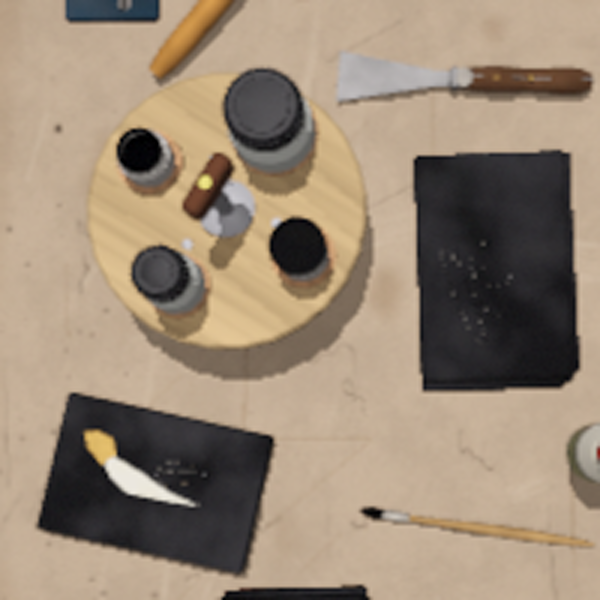

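The crop confirms the layout. The wide jar is up-right of the handle at crop (265,105), and the bar at (208,185) points at it. The feather-inlaid panel is at (155,482), 193 mm from the axis. I'll cross-check the cap, the handle and the axis with the side view.

Run:
```python
from h import *
for n in("top","side"):
    W=cloud(n,np.load(f"pics/{n}0.npy"));xy=W[...,:2]
    for nm,c,r,zl,zh in(("cap",(.642,.186),.03,.131,.142),("bar",(.5895,.219),.03,.145,.16),("tray",(.5895,.219),.11,.061,.069)):
        m=(np.hypot(*(np.moveaxis(xy,-1,0)-np.array(c)[:,None,None]))<r)&(W[...,2]>zl)&(W[...,2]<zh)
        q=(W[m]*1000).astype(np.float32)
        if len(q)<5: print(n,nm,len(q));continue
        cc,rr=cv2.minEnclosingCircle(q[:,:2]);R=cv2.minAreaRect(q[:,:2]);print(n,nm,len(q),"circ",np.round(cc,1),round(rr,1),"rect",np.round(R[0],1),np.round(R[1],1),round(R[2],1),"z",np.median(q[:,2]).round(1))
```

```text
Traceback (most recent call last):
cv2.error: OpenCV(4.12.0) /io/opencv/modules/imgproc/src/shapedescr.cpp:201: error: (-215:Assertion failed) count >= 0 && (depth == CV_32F || depth == CV_32S) in function 'minEnclosingCircle'
```

Call:
send_rows:
  slide:
    - [0,0,20]
    - [30,-20,20]
    - [40,-30,10]
    - [40,-32,0]
    - [40,-32,0]
    - [40,-32,0]
    - [40,-32,0]
    - [40,-32,0]
  rotation:
    - [0,0,0]
    - [0,0,-0.06]
    - [0,0,-0.07]
    - [0,0,-0.07]
    - [0,0,-0.07]
    - [0,0,-0.07]
    - [0,0,-0.07]
    - [0,0,-0.07]
  gripper: -1

```text
time_s: 1.1
tool_pos: [0.4446, 0.3369, 0.3054]
orientation: [0.384, 0.923, -0.0, -0.0]
wrist_force: [0.7, 0.4, -0.6]
finger_gap: 0.0881
finger_force: 0.0
```

Run:
```python
from h import *
for n in("top","side"):
    W=cloud(n,np.load(f"pics/{n}0.npy"));xy=W[...,:2]
    for nm,c,r,zl,zh in(("cap",(.642,.186),.03,.131,.142),("bar",(.5895,.219),.03,.145,.16),("tray",(.5895,.219),.11,.061,.069)):
        m=(np.hypot(xy[...,0]-c[0],xy[...,1]-c[1])<r)&(W[...,2]>zl)&(W[...,2]<zh)
        q=(W[m]*1000).astype(np.float32);p2=np.ascontiguousarray(q[:,:2])
        if len(q)<5: print(n,nm,len(q));continue
        cc,rr=cv2.minEnclosingCircle(p2);R=cv2.minAreaRect(p2);print(n,nm,len(q),"circ",np.round(cc,1),round(rr,1),"rect",np.round(R[0],1),np.round(R[1],1),round(R[2],1),"z",np.median(q[:,2]).round(1))
print(env.sense()["tool_pos"],env.sense()["joint_pos"])
```

```text
top cap 557 circ [642.7 186. ] 26.1 rect [643.3 186.9] [50.9 49.8] 0.6 z 137.2
top bar 176 circ [589.7 218.5] 22.0 rect [590. 219.] [14.5 43.8] 58.0 z 151.5
top tray 4406 circ [590.5 218.8] 96.1 rect [589.5 219.3] [191.6 188.4] 70.7 z 65.6
side cap 151 circ [642.6 185.6] 26.3 rect [641.4 185.5] [47.5 48.5] 71.8 z 136.0
side bar 73 circ [589.4 217.3] 20.5 rect [588.6 215.8] [14.2 41. ] 60.8 z 148.9
side tray 919 circ [589.5 218.9] 96.1 rect [585.8 229. ] [183.8 167.1] 4.0 z 64.6
[0.44458867 0.33688119 0.30536828] [ 4.35589945e-01  1.04408094e-01  1.59217552e+00  1.07958605e-04
  1.44554601e+00 -3.46082650e-01]
```

Call:
send_rows:
  slide:
    - [40,-30,0]
    - [40,-30,0]
    - [40,-30,0]
    - [40,-31,0]
    - [37.5,-30,0]
    - [0,0,-40]
    - [0,0,-40]
    - [0,0,-25]
  rotation:
    - [0,0,-0.09]
    - [0,0,-0.1]
    - [0,0,-0.1]
    - [0,0,-0.1]
    - [0,0,-0.095]
    - [0,0,0]
    - [0,0,0]
    - [0,0,0]

```text
time_s: 2.1
tool_pos: [0.6399, 0.1867, 0.1974]
orientation: [0.594, 0.804, -0.001, -0.002]
wrist_force: [-0.4, 1.1, -0.5]
finger_gap: 0.088
finger_force: 0.0
```

Run:
```python
from h import *
p,d=camera("top");cv2.imwrite("pics/c1.png",np.vstack([cv2.resize(p[60:260,130:330],(500,500))]))
p,d=camera("side");cv2.imwrite("pics/c2.png",cv2.resize(p[100:260,200:420],(770,560)))
s=env.sense();print(s["tool_pos"],s["joint_pos"],s["wrist_torque"])
```

```text
[0.63869514 0.18675335 0.19610717] [ 1.06514592e-01  4.34629484e-01  1.40754389e+00 -2.40062453e-05
  1.30735440e+00 -1.92298816e-01] [-0.12303321  0.06372194  0.03973513]
```

View pics/c2.png

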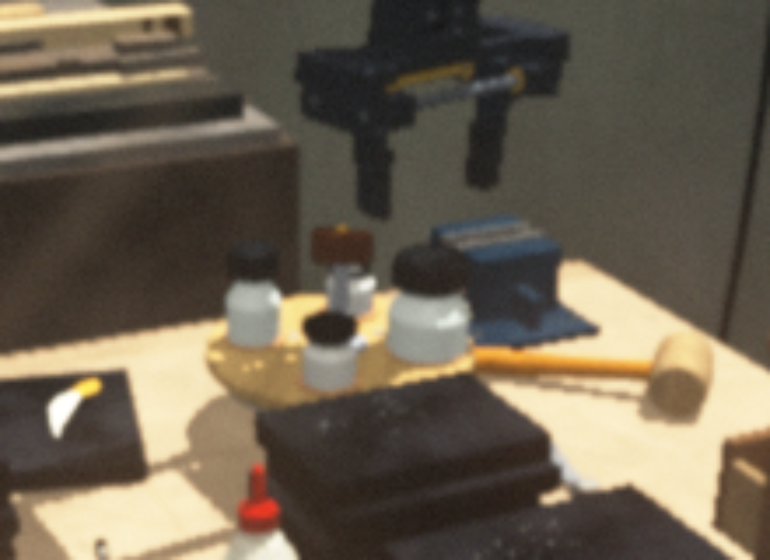

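The side view shows the open jaws straight above the wide jar's cap, at about (430,200) over the cap at (428,265). I'll let the arm settle.

Call:
send_rows:
  slide:
    - [0,0,0]
    - [0,0,0]
  rotation:
    - [0,0,0]
    - [0,0,0]

```text
time_s: 2.45
tool_pos: [0.6421, 0.1873, 0.2027]
orientation: [0.594, 0.805, 0.001, 0.001]
wrist_force: [0.4, 0.4, 0.4]
finger_gap: 0.0882
finger_force: 0.0
```

Call:
send_rows:
  slide:
    - [0,-0.7,-20]
    - [0,0,-20]
    - [0,0,-15]
    - [0,0,-10]
    - [0,0,-5]
    - [0,0,0]
    - [0,0,0]
    - [0,0,0]
  rotation:
    - [0,0,0]
    - [0,0,0]
    - [0,0,0]
    - [0,0,0]
    - [0,0,0]
    - [0,0,0]
    - [0,0,0]
    - [0,0,0]

```text
time_s: 3.45
tool_pos: [0.6415, 0.1865, 0.1314]
orientation: [0.594, 0.805, 0.0, 0.0]
wrist_force: [-1.0, -0.1, 0.5]
finger_gap: 0.088
finger_force: 0.0
```

Call:
send_rows:
  slide:
    - [0.5,-0.5,-2]
    - [0,0,0]
    - [0,0,0]
    - [0,0,0]
    - [0,0,0]
    - [0,0,0]
    - [0,0,0]
    - [0,0,0]
  rotation:
    - [0,0,0]
    - [0,0,0]
    - [0,0,0]
    - [0,0,0]
    - [0,0,0]
    - [0,0,0]
    - [0,0,0]
    - [0,0,0]
  gripper: 1

```text
time_s: 4.45
tool_pos: [0.6428, 0.1856, 0.129]
orientation: [0.594, 0.804, 0.001, 0.001]
wrist_force: [5.7, -1.7, -2.8]
finger_gap: 0.0491
finger_force: 30.0
```

Run:
```python
from h import *
s=env.sense();print({k:np.round(s[k],4) for k in s})
```

```text
{'time_s': np.float64(4.45), 'joint_pos': array([ 1.0430e-01,  5.0840e-01,  1.4480e+00, -5.0000e-04,  1.1827e+00,
       -1.9400e-01]), 'qd': array([-0.0008,  0.0008,  0.0001,  0.0012,  0.0004, -0.0008]), 'joint_efforts': array([  1.6679, -57.0569, -29.8126,   0.4457,   1.3833,  -0.1244]), 'tool_pos': array([0.6428, 0.1856, 0.129 ]), 'orientation': array([5.941e-01, 8.044e-01, 7.000e-04, 1.100e-03]), 'wrist_force': array([ 5.7447, -1.6847, -2.7972]), 'wrist_torque': array([-0.2272, -0.6135, -0.141 ]), 'finger_force': np.float64(29.9995), 'finger_gap': np.float64(0.0491)}
```

Call:
send_rows:
  slide:
    - [0,0,0]
    - [0,0,0]
    - [0,0,0]
    - [0,0,0]
    - [0,0,0]
    - [0,0,0]
    - [0,0,0]
    - [0,0,0]
  rotation:
    - [0,0,0.06]
    - [0,0,0.1]
    - [0,0,0.1]
    - [0,0,0.1]
    - [0,0,0.1]
    - [0,0,0.1]
    - [0,0,0.1]
    - [0,0,0.1]

```text
time_s: 5.45
tool_pos: [0.6431, 0.1854, 0.129]
orientation: [0.252, 0.968, 0.0, 0.002]
wrist_force: [6.4, -0.7, -3.8]
finger_gap: 0.0491
finger_force: 30.0
```

```bash
cat >> h.py <<'E'
def st():
    s=env.sense();q=s["orientation"];print("yaw_y",round(np.degrees(2*np.arctan2(q[1],q[0]))-90,2),"p",s["tool_pos"].round(4),"F",s["wrist_force"].round(2),"T",s["wrist_torque"].round(3),"gap",round(float(s["finger_gap"]),4),"j6",round(float(s["joint_pos"][5]),3),"t",s["time_s"])
E
python3 -c "from h import *;st()"
```

```text
yaw_y 60.83 p [0.6431 0.1854 0.129 ] F [ 6.36 -0.69 -3.78] T [-0.277 -0.88  -0.178] gap 0.0491 j6 -0.957 t 5.45
```

Call:
send_rows:
  slide:
    - [0,0,0]
    - [0,0,0]
    - [0,0,0]
    - [0,0,0]
    - [0,0,0]
    - [0,0,0]
    - [0,0,0]
  rotation:
    - [0,0,0.1]
    - [0,0,0.1]
    - [0,0,0.1]
    - [0,0,0.1]
    - [0,0,0.06]
    - [0,0,0.02]
    - [0,0,0]

```text
time_s: 6.32
tool_pos: [0.6436, 0.1865, 0.129]
orientation: [0.016, 1.0, 0.001, 0.002]
wrist_force: [8.7, 2.8, -4.9]
finger_gap: 0.0491
finger_force: 30.0
```

```bash
python3 -c "from h import *;st()"
```

```text
yaw_y 88.12 p [0.6436 0.1865 0.129 ] F [ 8.73  2.8  -4.9 ] T [ 0.419 -1.336 -0.458] gap 0.0491 j6 -1.434 t 6.325
```

Call:
send_rows:
  slide:
    - [0,0,0]
    - [0,0,0]
    - [0,0,0]
  rotation:
    - [0,0,0.03]
    - [0,0,0.03]
    - [0,0,0]

```text
time_s: 6.7
tool_pos: [0.6443, 0.1882, 0.1291]
orientation: [-0.013, 1.0, 0.002, 0.004]
wrist_force: [13.0, 9.0, -8.2]
finger_gap: 0.049
finger_force: 30.0
```

```bash
python3 -c "from h import *;st()"
```

```text
yaw_y 91.53 p [0.6443 0.1882 0.1291] F [12.98  8.98 -8.2 ] T [ 1.373 -1.88  -0.907] gap 0.049 j6 -1.493 t 6.7
```

The z-torque has climbed from about 0.18 to 0.9 N m and the wheel is starting to be dragged round, so the cap looks to be at its stop. I'll check the wheel's angle from the visible pots.

```bash
cat >> h.py <<'E'
A=np.array([.5897,.2188])
def blobs(W,show=False):
    for nm,zl,zh,r in(("tall",.131,.141,.03),("lid",.1045,.1135,.024),("open",.097,.1045,.024)):
        d=np.hypot(W[...,0]-A[0],W[...,1]-A[1])
        m=((W[...,2]>zl)&(W[...,2]<zh)&(d<.1)&(d>.026)).astype(np.uint8)
        n,l,s,_=cv2.connectedComponentsWithStats(m)
        for i in range(1,n):
            if s[i,4]<25: continue
            q=np.ascontiguousarray((W[l==i][:,:2]*1000).astype(np.float32));c,rr=cv2.minEnclosingCircle(q);v=np.array(c)/1000-A
            print(nm,s[i,4],np.round(c,1),round(rr,1),"R",np.round(np.hypot(*v)*1000,1),"ang",np.degrees(np.arctan2(v[1],v[0])).round(1))
E
python3 - <<'E'
from h import *
for n in("top","side"):
    print(n,"before");blobs(cloud(n,np.load(f"pics/{n}0.npy")))
    p,d=camera(n);cv2.imwrite(f"pics/{n}3.png",p);print("now");blobs(cloud(n,d))
E
```

```text
top before
tall 556 [642.7 186. ] 26.1 R 62.3 ang -31.8
tall 268 [537.8 251.6] 18.1 R 61.4 ang 147.7
lid 100 [557.6 166.3] 19.1 R 61.6 ang -121.5
open 108 [640.8 185. ] 27.6 R 61.3 ang -33.4
open 78 [622.8 271.3] 15.4 R 62.1 ang 57.7
open 186 [558.  166.4] 17.4 R 61.2 ang -121.2
open 56 [536.9 250.8] 18.5 R 61.7 ang 148.8
now
tall 102 [627.1 186.8] 19.0 R 49.2 ang -40.6
side before
tall 70 [538.2 248.7] 17.6 R 59.5 ang 149.9
tall 151 [642.6 185.6] 26.3 R 62.4 ang -32.1
lid 37 [535.6 248.2] 12.7 R 61.5 ang 151.5
lid 58 [640.2 181.7] 20.7 R 62.6 ang -36.3
lid 65 [555.9 167.9] 21.5 R 61.1 ang -123.6
open 54 [536.6 250.1] 18.6 R 61.7 ang 149.5
open 87 [640.5 183.4] 27.2 R 62.0 ang -34.9
open 44 [560.9 174.3] 16.4 R 53.1 ang -122.9
open 31 [555.4 162.4] 18.5 R 66.0 ang -121.3
now
tall 169 [642.3 185.7] 40.9 R 62.1 ang -32.2
tall 71 [537.1 250.1] 17.4 R 61.2 ang 149.2
lid 34 [536.  249.2] 12.5 R 61.7 ang 150.5
lid 48 [633.6 172.8] 23.4 R 63.6 ang -46.3
lid 60 [557.4 167.6] 20.5 R 60.5 ang -122.2
open 58 [535.8 248.3] 17.8 R 61.4 ang 151.3
open 84 [640.9 184.9] 27.0 R 61.4 ang -33.6
open 46 [560.8 174. ] 16.4 R 53.3 ang -122.9
open 33 [553.3 160.9] 17.5 R 68.4 ang -122.1
```

View pics/top3.png

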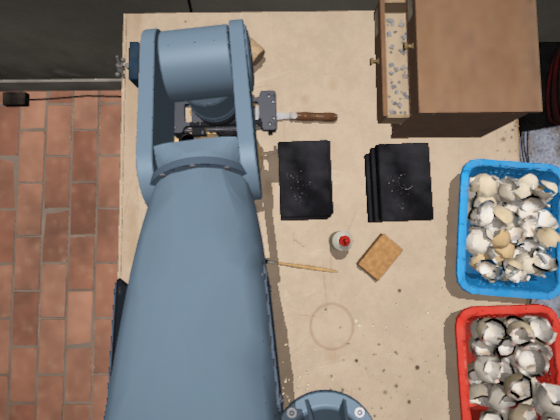

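The top view is blocked by the forearm (about 110–270 px wide, covering the wheel), so I'll verify with the side camera. One more small twist will confirm the stop.

Call:
send_rows:
  slide:
    - [0,0,0]
    - [0,0,0]
    - [0,0,0]
  rotation:
    - [0,0,0.03]
    - [0,0,0.03]
    - [0,0,0]

```text
time_s: 7.18
tool_pos: [0.6438, 0.1891, 0.1292]
orientation: [-0.043, 0.999, 0.003, 0.003]
wrist_force: [10.2, 11.7, -6.7]
finger_gap: 0.0489
finger_force: 30.0
```

```bash
python3 -c "
from h import *
st();p,d=camera('side');blobs(cloud('side',d))"
```

```text
yaw_y 94.97 p [0.6438 0.1891 0.1292] F [10.21 11.66 -6.75] T [ 1.897 -1.493 -0.961] gap 0.0489 j6 -1.553 t 7.175
tall 178 [640.5 186.2] 41.4 R 60.4 ang -32.7
tall 74 [536.1 248.4] 17.3 R 61.2 ang 151.1
lid 38 [535.  246.4] 13.0 R 61.3 ang 153.2
lid 40 [633.  174.3] 23.2 R 62.1 ang -45.8
lid 60 [556.2 166.8] 21.3 R 61.9 ang -122.7
open 50 [536.  249.4] 17.6 R 61.8 ang 150.3
open 90 [640.3 183.1] 27.2 R 61.9 ang -35.3
open 80 [559.7 167.4] 20.1 R 59.5 ang -120.3
```

The torque has levelled off near 0.95 N m, against about 0.12 N m of cap friction, so the cap is on its stop and the pads now slip. I'll relieve the side load, release and lift.

Call:
send_rows:
  slide:
    - [1,1.2,0]
    - [1,1.2,0]
    - [0,0,0]
    - [0,0,0]
  rotation:
    - [0,0,0]
    - [0,0,0]
    - [0,0,0]
    - [0,0,0]

```text
time_s: 7.72
tool_pos: [0.6445, 0.1901, 0.1291]
orientation: [-0.044, 0.999, 0.002, 0.001]
wrist_force: [3.5, 5.0, -2.4]
finger_gap: 0.049
finger_force: 30.0
```

```bash
python3 -c "
from h import *
st()"
```

```text
yaw_y 95.01 p [0.6445 0.1901 0.1291] F [ 3.53  5.04 -2.42] T [ 1.048 -0.652 -0.429] gap 0.049 j6 -1.55 t 7.725
```

Call:
send_rows:
  slide:
    - [0.5,0.8,0]
    - [0,0,0]
    - [0,0,0]
    - [0,0,0]
    - [0,0,0]
    - [0,0,0]
    - [0,0,0]
  rotation:
    - [0,0,0]
    - [0,0,0]
    - [0,0,0]
    - [0,0,0]
    - [0,0,0]
    - [0,0,0]
    - [0,0,0]
  gripper: -1

```text
time_s: 8.6
tool_pos: [0.6442, 0.1891, 0.1287]
orientation: [-0.044, 0.999, 0.0, 0.0]
wrist_force: [-0.3, -0.7, 0.3]
finger_gap: 0.0883
finger_force: 0.0
```

Call:
send_rows:
  slide:
    - [0,0,10]
    - [0,0,20]
    - [0,0,25]
    - [0,0,25]
    - [0,0,10]
    - [0,0,0]
    - [0,0,0]
  rotation:
    - [0,0,0]
    - [0,0,0]
    - [0,0,0]
    - [0,0,0]
    - [0,0,0]
    - [0,0,0]
    - [0,0,0]

```text
time_s: 9.48
tool_pos: [0.6436, 0.1891, 0.2177]
orientation: [-0.044, 0.999, -0.0, -0.001]
wrist_force: [-0.9, 0.2, 0.6]
finger_gap: 0.0879
finger_force: 0.0
```

Run:
```python
from h import *
st();p,d=camera('side');W=cloud('side',d);blobs(W);cv2.imwrite("pics/c4.png",cv2.resize(p[100:260,200:420],(770,560)))
for zl in(.14,.145):
    dd=np.hypot(W[...,0]-A[0],W[...,1]-A[1]);m=(dd<.03)&(W[...,2]>zl)&(W[...,2]<.16)
    q=np.ascontiguousarray((W[m][:,:2]*1000).astype(np.float32));print(len(q),cv2.minAreaRect(q))
```

```text
yaw_y 95.06 p [0.6436 0.1891 0.2177] F [-0.87  0.2   0.58] T [ 0.012 -0.047 -0.023] gap 0.0879 j6 -1.55 t 9.475
tall 73 [535.7 247.9] 17.4 R 61.3 ang 151.7
tall 154 [641.7 185.3] 25.1 R 61.8 ang -32.8
lid 35 [534.2 244.6] 12.7 R 61.2 ang 155.0
lid 57 [641.1 183.3] 21.4 R 62.5 ang -34.7
lid 61 [558.7 166.4] 20.3 R 60.9 ang -120.6
open 57 [535.  247.3] 18.2 R 61.7 ang 152.5
open 85 [642.7 185.5] 26.2 R 62.6 ang -32.2
open 47 [562.3 174.6] 15.2 R 52.0 ang -121.7
open 31 [556.3 161.7] 17.4 R 66.2 ang -120.3
104 ((588.9725341796875, 216.1276092529297), (12.147025108337402, 41.10362243652344), 59.287384033203125)
69 ((588.97021484375, 216.12899780273438), (12.147025108337402, 41.098331451416016), 59.287384033203125)
```

View pics/c4.png

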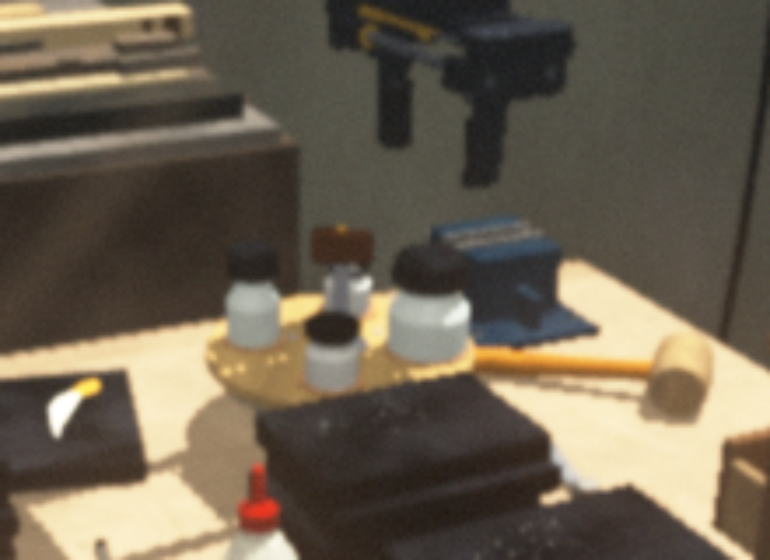

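The side view shows the cap still seated on the wide jar (430,265) and the jaws clear above it. The wheel is only about 2–3° further anticlockwise, with the bar now near -30°. I'll move over the handle with the jaws across the bar.

Call:
send_rows:
  slide:
    - [-12,7,0]
    - [-14,8,0]
    - [-14,7.5,0]
    - [-14,7,0]
    - [0,0,0]
    - [0,0,0]
    - [0,0,0]
  rotation:
    - [0,0,-0.15]
    - [0,0,-0.16]
    - [0,0,-0.16]
    - [0,0,-0.14]
    - [0,0,0]
    - [0,0,0]
    - [0,0,0]

```text
time_s: 10.4
tool_pos: [0.5906, 0.2183, 0.2185]
orientation: [0.257, 0.966, -0.0, -0.0]
wrist_force: [-1.6, -0.7, 1.3]
finger_gap: 0.0881
finger_force: 0.0
```

```bash
python3 -c "
from h import *
st()"
```

```text
yaw_y 60.16 p [0.5906 0.2183 0.2185] F [-1.64 -0.69  1.31] T [-0.033  0.017  0.024] gap 0.0881 j6 -0.884 t 10.4
```

Call:
send_rows:
  slide:
    - [-0.7,0.5,-20]
    - [0,0,-20]
    - [0,0,-20]
    - [0,0,-14]
    - [0,0,-8]
    - [0,0,0]
    - [0,0,0]
    - [0,0,0]
  rotation:
    - [0,0,0]
    - [0,0,0]
    - [0,0,0]
    - [0,0,0]
    - [0,0,0]
    - [0,0,0]
    - [0,0,0]
    - [0,0,0]

```text
time_s: 11.4
tool_pos: [0.59, 0.2193, 0.1376]
orientation: [0.258, 0.966, 0.0, 0.001]
wrist_force: [1.2, -0.4, -0.7]
finger_gap: 0.0883
finger_force: 0.0
```

Call:
send_rows:
  slide:
    - [0,0,0]
    - [0,0,0]
    - [0,0,0]
    - [0,0,0]
    - [0,0,0]
    - [0,0,0]
    - [0,0,0]
    - [0,0,0]
  rotation:
    - [0,0,0]
    - [0,0,0]
    - [0,0,0]
    - [0,0,0]
    - [0,0,0]
    - [0,0,0]
    - [0,0,0]
    - [0,0,0]
  gripper: 1

```text
time_s: 12.4
tool_pos: [0.5905, 0.2211, 0.1367]
orientation: [0.258, 0.966, 0.002, 0.001]
wrist_force: [6.7, 9.3, -6.0]
finger_gap: 0.0134
finger_force: 30.0
```

```bash
python3 -c "
from h import *
st();p,d=camera('side');blobs(cloud('side',d))"
```

```text
yaw_y 60.08 p [0.5905 0.2211 0.1367] F [ 6.66  9.33 -6.02] T [ 1.381 -1.022  0.025] gap 0.0134 j6 -0.881 t 12.4
tall 70 [535.9 247.8] 17.3 R 61.1 ang 151.7
tall 147 [642.7 183.7] 26.0 R 63.6 ang -33.5
lid 34 [534.1 247.2] 13.7 R 62.4 ang 152.9
lid 58 [642.  185.4] 20.7 R 62.0 ang -32.5
lid 61 [559.7 166.7] 20.6 R 60.1 ang -119.9
open 56 [535.3 246.4] 18.1 R 60.9 ang 153.1
open 91 [642.2 184.1] 26.0 R 62.9 ang -33.5
open 49 [562.2 171.6] 16.5 R 54.6 ang -120.3
open 31 [558.5 163.7] 18.6 R 63.3 ang -119.5
```

The bar is gripped (gap 13.4 mm), and the side force shows the axis is about 2 mm further along the jaw line. I'll relieve that, then turn gently clockwise by about 167°.

Call:
send_rows:
  slide:
    - [0.6,1,0]
    - [0.6,1,0]
    - [0,0,0]
    - [0,0,0]
    - [0,0,0]
    - [0,0,0]
    - [0,0,0]
    - [0,0,0]
  rotation:
    - [0,0,0]
    - [0,0,0]
    - [0,0,-0.02]
    - [0,0,-0.04]
    - [0,0,-0.05]
    - [0,0,-0.05]
    - [0,0,-0.05]
    - [0,0,-0.05]

```text
time_s: 13.45
tool_pos: [0.5905, 0.2212, 0.1367]
orientation: [0.382, 0.924, 0.0, -0.0]
wrist_force: [0.3, 0.9, 0.4]
finger_gap: 0.0139
finger_force: 30.0
```

```bash
python3 -c "
from h import *
st()"
```

```text
yaw_y 45.06 p [0.5905 0.2212 0.1367] F [0.25 0.87 0.38] T [ 0.158 -0.041 -0.027] gap 0.0139 j6 -0.616 t 13.45
```

Call:
send_rows:
  slide:
    - [0,0,0]
    - [0,0,0]
    - [0,0,0]
    - [0,0,0]
    - [0,0,0]
    - [0,0,0]
    - [0,0,0]
    - [0,0,0]
  rotation:
    - [0,0,-0.06]
    - [0,0,-0.06]
    - [0,0,-0.06]
    - [0,0,-0.06]
    - [0,0,-0.06]
    - [0,0,-0.06]
    - [0,0,-0.06]
    - [0,0,-0.06]

```text
time_s: 14.45
tool_pos: [0.5904, 0.2211, 0.1367]
orientation: [0.591, 0.807, -0.0, -0.0]
wrist_force: [0.0, 1.1, 0.7]
finger_gap: 0.0138
finger_force: 30.0
```

Call:
send_rows:
  slide:
    - [0,0,0]
    - [0,0,0]
    - [0,0,0]
    - [0,0,0]
    - [0,0,0]
    - [0,0,0]
    - [0,0,0]
    - [0,0,0]
  rotation:
    - [0,0,-0.06]
    - [0,0,-0.06]
    - [0,0,-0.06]
    - [0,0,-0.06]
    - [0,0,-0.06]
    - [0,0,-0.06]
    - [0,0,-0.06]
    - [0,0,-0.06]

```text
time_s: 15.45
tool_pos: [0.5903, 0.2211, 0.1367]
orientation: [0.766, 0.643, -0.0, -0.0]
wrist_force: [-1.6, 0.6, 0.3]
finger_gap: 0.0135
finger_force: 30.0
```

```bash
python3 -c "
from h import *
st();p,d=camera('side');blobs(cloud('side',d))"
```

```text
yaw_y -9.96 p [0.5903 0.2211 0.1367] F [-1.58  0.57  0.33] T [0.09  0.24  0.032] gap 0.0135 j6 0.344 t 15.45
tall 171 [578.3 156.5] 25.3 R 63.3 ang -100.4
lid 57 [529.7 230.6] 21.6 R 61.1 ang 168.9
lid 62 [576.6 153.7] 21.6 R 66.4 ang -101.4
open 41 [649.6 208.5] 17.1 R 60.8 ang -9.8
open 39 [532.7 238. ] 15.9 R 60.1 ang 161.4
open 30 [527.6 225.5] 18.1 R 62.4 ang 173.8
open 96 [577.9 154. ] 27.1 R 65.9 ang -100.3
```

The jar follows: the side camera puts it at -100°, which matches the tool. I'll continue.

Call:
send_rows:
  slide:
    - [0,0,0]
    - [0,0,0]
    - [0,0,0]
    - [0,0,0]
    - [0,0,0]
    - [0,0,0]
    - [0,0,0]
    - [0,0,0]
  rotation:
    - [0,0,-0.06]
    - [0,0,-0.06]
    - [0,0,-0.06]
    - [0,0,-0.06]
    - [0,0,-0.06]
    - [0,0,-0.06]
    - [0,0,-0.06]
    - [0,0,-0.06]

```text
time_s: 16.5
tool_pos: [0.5901, 0.2211, 0.1367]
orientation: [0.896, 0.443, -0.001, -0.0]
wrist_force: [-2.1, 0.5, 1.2]
finger_gap: 0.0136
finger_force: 30.0
```

Call:
send_rows:
  slide:
    - [0,0,0]
    - [0,0,0]
    - [0,0,0]
    - [0,0,0]
    - [0,0,0]
    - [0,0,0]
    - [0,0,0]
    - [0,0,0]
  rotation:
    - [0,0,-0.06]
    - [0,0,-0.06]
    - [0,0,-0.06]
    - [0,0,-0.06]
    - [0,0,-0.06]
    - [0,0,-0.06]
    - [0,0,-0.06]
    - [0,0,-0.06]

```text
time_s: 17.5
tool_pos: [0.5901, 0.2212, 0.1367]
orientation: [0.976, 0.217, -0.001, -0.0]
wrist_force: [-2.5, 1.4, 0.4]
finger_gap: 0.0132
finger_force: 30.0
```

Call:
send_rows:
  slide:
    - [0,0,0]
    - [0,0,0]
    - [0,0,0]
    - [0,0,0]
    - [0,0,0]
    - [0,0,0]
    - [0,0,0]
    - [0,0,0]
  rotation:
    - [0,0,-0.06]
    - [0,0,-0.06]
    - [0,0,-0.06]
    - [0,0,-0.06]
    - [0,0,-0.06]
    - [0,0,-0.06]
    - [0,0,-0.06]
    - [0,0,-0.05]

```text
time_s: 18.5
tool_pos: [0.59, 0.2213, 0.1367]
orientation: [1.0, -0.016, -0.001, -0.0]
wrist_force: [-2.2, 2.7, 1.9]
finger_gap: 0.0136
finger_force: 30.0
```

```bash
python3 -c "
from h import *
st()"
```

```text
yaw_y -91.81 p [0.59   0.2213 0.1367] F [-2.17  2.7   1.85] T [ 0.23   0.514 -0.017] gap 0.0136 j6 1.773 t 18.5
```

Call:
send_rows:
  slide:
    - [0,0,0]
    - [0,0,0]
    - [-0.2,0.3,0]
    - [-0.2,0.2,0]
    - [0,0,0]
    - [0,0,0]
    - [0,0,0]
    - [0,0,0]
  rotation:
    - [0,0,-0.06]
    - [0,0,-0.06]
    - [0,0,-0.06]
    - [0,0,-0.05]
    - [0,0,-0.03]
    - [0,0,-0.007]
    - [0,0,0]
    - [0,0,0]

```text
time_s: 19.5
tool_pos: [0.5901, 0.2214, 0.1367]
orientation: [0.989, -0.148, -0.0, 0.0]
wrist_force: [-2.6, -1.9, 2.4]
finger_gap: 0.0138
finger_force: 30.0
```

Run:
```python
from h import *
st();p,d=camera('side');W=cloud('side',d);blobs(W);cv2.imwrite("pics/c6.png",cv2.resize(p[100:320,100:400],(780,572)))
hsv=cv2.cvtColor(p,cv2.COLOR_BGR2HSV)
for n in("top","side"):
    W0=cloud(n,np.load(f"pics/{n}0.npy")) if n=="top" else W
    m=((W0[...,2]>.015)&(W0[...,2]<.026)&(np.abs(W0[...,0]-.4045)<.1)&(np.abs(W0[...,1]-.2758)<.1)).astype(np.uint8)
    k,l,s,_=cv2.connectedComponentsWithStats(m);i=1+np.argmax(s[1:,4])
    q=np.ascontiguousarray((W0[l==i][:,:2]*1000).astype(np.float32));R=cv2.minAreaRect(q);print(n,"panel",R)
    v=np.array(R[0])/1000-A;print(np.hypot(*v),np.degrees(np.arctan2(v[1],v[0])))
```

```text
yaw_y -107.01 p [0.5901 0.2214 0.1367] F [-2.6  -1.86  2.43] T [-0.254  0.563 -0.036] gap 0.0138 j6 2.039 t 19.5
tall 75 [647.4 199.8] 17.3 R 60.8 ang -18.2
tall 149 [529.5 235.3] 25.2 R 62.5 ang 164.6
lid 36 [647.  196.4] 12.6 R 61.6 ang -21.4
lid 55 [527.6 231.9] 21.3 R 63.5 ang 168.1
open 52 [647.4 197.7] 17.4 R 61.4 ang -20.1
open 94 [529.1 233.1] 27.0 R 62.3 ang 166.7
open 43 [573.3 159.6] 16.5 R 61.4 ang -105.5
top panel ((403.938232421875, 275.94952392578125), (149.748291015625, 99.89702606201172), 77.15950775146484)
0.1943540644769046 162.8995090935087
side panel ((403.87640380859375, 274.6928405761719), (152.70396423339844, 99.31062316894531), 76.39046478271484)
0.19404746462961112 163.25953225965753
```

View pics/c6.png

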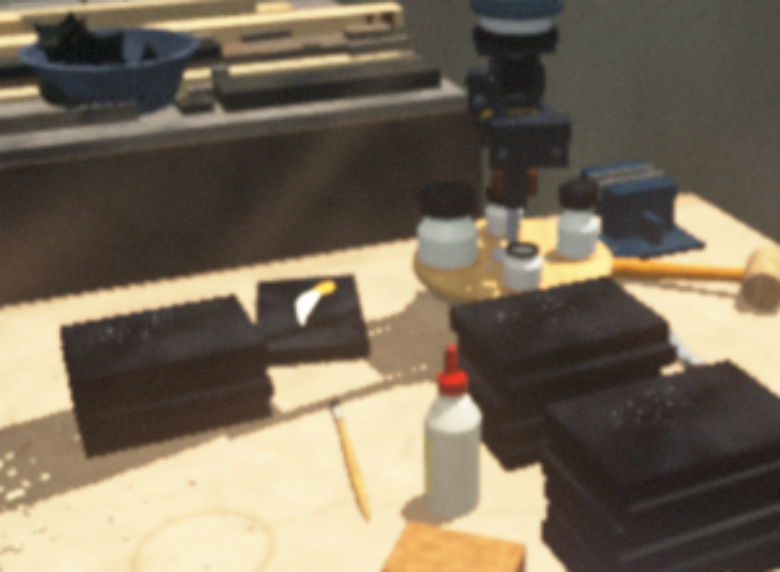

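The side view shows the wide jar at (447,225) on the panel side of the wheel with its cap on and clear. The bar is gripped at (512,185), and the panel, glue, block and brush haven't moved. The bar points to 163.0° and the panel lies at 162.9–163.3°, so I'm handing in.

```bash
python3 -c "
from h import *
st();print(env.hand_in())"
```

```text
yaw_y -107.01 p [0.59   0.2214 0.1367] F [-3.49 -1.15  2.18] T [-0.264  0.534 -0.038] gap 0.0137 j6 2.039 t 19.55
the job is handed in; nothing more can be done
None
```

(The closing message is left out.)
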